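# Start-of-shift check of the coil winder's emergency stop

### The job

Check the coil winder's emergency stop before the shift: press the red mushroom button on the yellow box all the way in, take the finger away to see that it stays in, then push one of its lobes round clockwise, without gripping or forcing the button, until it springs back out. After that press the blue reset button on the grey box fully in to re-arm the machine. Do not press the green start button, and leave the spool, the wrench and the wooden block where they are.

Things in the scene. Friction and masses are not known exactly. Their poses are not given: they have to be found in the camera images.
- estop_box: Yellow emergency-stop box fixed to the bench, 90 x 90 mm and 62 mm high, with the red mushroom button upright in the middle of its top. Origin: centre of its underside, on the bench; z up. It stands at any yaw within about 35 degrees of square.
- stop_top (a point): Centre of the top of the red mushroom button (the highest point of its low dome), on its axis; moves and turns with it, z up. 100 mm above the bench when the button is out, about 93 mm when latched in. The button's core is 40 mm across; three round lobes stand around it: one lies along this point's +x, the others at +120 and -120 degrees. The button's underside is 20 mm below this point.
- stop_lobe (a point): Centre of the top of one of the three lobes of the red button, the one along +x of stop_top; moves with the button. Each lobe is an upright round post 22 mm across and 15 mm high, its centre 22 mm from the button's axis (66 mm over all three), with a white arrow on top that shows the way to twist.
- stop_press (a joint): How far the red button is pushed in, m: 0 = out, about 0.011 = against its stop. The spring takes about 5 N to start, 11 N at 0.0075 and 13.5 N at the stop. Past about 0.0075 it latches, and then stays at about 0.007 when let go.
- stop_twist (a joint): Twist of the red button, rad: 0 = at rest, grows clockwise seen from above, up to 1.0. A spring (about 0.1 N m where it comes free) turns it back to 0. When the button is latched, a twist of about 0.4 frees it and it springs out.
- reset_top (a point): Centre of the top of the blue reset button, a round push button 28 mm across on the grey box (80 x 150 mm, 58 mm high, fixed to the bench, its long side along this point's y). It stands about 80 mm above the bench. Axes: those of the box, z up.
- reset (a joint): How far the blue reset button is pushed in, m: 0 = out, 0.006 = fully in. Its spring takes 1.5 N to start and 5 N fully in; it springs back when let go.
- start_top (a point): Centre of the top of the green start button, of the same size and height as the blue one and 72 mm from it towards -y of the grey box. Not to be pressed.
- start (a joint): How far the green start button is pushed in, m: 0 = out.
- spool: Blue spool of solder wire standing on the bench, 56 mm across, 60 mm high; origin at the centre of its underside. To be left alone.
- wrench: Steel wrench, 160 mm long, lying on the bench in front of the robot; origin under its middle. To be left alone.
- block: Dark wooden block, 70 x 190 mm, 55 mm high, lying on the bench beyond the boxes; origin at the centre of its underside. To be left alone.
There are look-alikes about, which are no part of the job. Of the things that look like the estop_box, take the one that is nearest to the robot's base at the start.

How it is judged:
On the way, in this order (a step that is already met when the one before it is completed fails the run):
1. the red button is pressed in and stays in with the finger off it (value of joint stop_press above 0.005 m and contact force between anything else and stop_twist below 0.2 N), for 0.2 s.
2. the red button is twisted free and has sprung out (value of joint stop_press below 0.0015 m), for 0.1 s.
3. the blue reset button is pressed fully in (value of joint reset above 0.0045 m), for 0.05 s.
At the end, for the whole second after the job is handed in: The red button is out (within 1.5 mm) and turned back to rest (within 0.1 rad), the blue and green buttons are out (within 1.5 mm), and spool, wrench and block are within 20 mm of where they stood (value of joint each of stop_press, reset, start below 0.0015 m and value of joint stop_twist below 0.1 rad and distance of each of spool, wrench, block from where it was at the start of the episode below 0.02 m); the robot touches nothing.
It fails at once if the red button is gripped or forced sideways (over 35 N on it when it is twisted or not pressed against its inner stop) (contact force between the fingers and stop_twist above 35 N and (value of joint stop_press below 0.0095 m or value of joint stop_twist above 0.1 rad)).
It fails at once if the green start button is pressed (value of joint start above 0.002 m).
It fails at once if the spool is moved, lifted or carried away (distance of spool from where it was at the start of the episode above 0.02 m).
It fails at once if the wrench is moved, lifted or carried away (distance of wrench from where it was at the start of the episode above 0.02 m).
It fails at once if the block is moved, lifted or carried away (distance of block from where it was at the start of the episode above 0.02 m).
It also fails if it takes over 51 s, if anything falls off the work surface, if the arm or the gripper's body presses on something with over 40 N, if the wrist force passes 120 N, or if a joint passes its speed limit or range.

### The arm

A 6-joint arm with a two-finger parallel gripper is mounted at the origin on the work surface. World frame = base frame: x ahead of the robot, y to its left, z up, the work surface at z = 0. Lengths are in m, angles in rad, forces in N, time in s.
With the tool pointing down it reaches from about 0.375 to 0.9 m from the base axis. Payload 3.1 kg.
Tool frame: the origin (TCP) lies between the finger pads; the fingertips stand 22 mm ahead of it and the grasp point (between the pads) lies 3 mm ahead of it; z points along the fingers, x is the direction in which the jaws open and shut, and the axes are right-handed (so a half turn about z gives the same grasp; the last joint's range is limited). The gripper opens to 85 mm and grips with 20 to 120 N. Pads are 22 mm wide; open, the fingers measure 114 mm over their backs; the gripper's body (76 mm by 85 mm) begins 54 mm behind the grasp point. The pads swing forward as they close: fully open they stand 13 mm farther back than shut.
Start: joints at [0.987, 0.527, 1.433, -0, 1.181, -0.178], TCP at [0.247, 0.574, 0.253] pointing down, gripper open.
Joint ranges: [-3.08, 3.08], [-0.75, 2.2], [0.22, 2.44], [-1.43, 4.57], [0, 2.65], [-2.85, 2.85]. Speed limits (rad/s): [2.79, 2.79, 3.14, 3.14, 3.14, 3.14].

### API

Orientations are given as a 3x3 rotation matrix whose columns are the frame's x, y, z axes.
In Python, from rig import env gives the robot as it stands.
- The arm moves only by the tool jog_arm, never from a script. Its argument "deltas" is a list of rows, each a list of 4 numbers: the shift along the tool's x, y, z in m, then the turn about the tool's z in rad. In form: [[x, y, z, roll], ...]. A call has exactly 5 rows; each row shifts and turns the commanded pose from where the row before left it, along the tool's axes as they then stand; what a row does not reach is not made up. A row lasts 1/8 s, in which the tool goes at most 62.5 mm and 10.7 degrees, less where a joint would pass 70% of its speed; a pose out of reach is approached as far as the arm can. A call is refused whole if a number of a shift passes 0.0625 or a number of a turn 0.188, either way. A call with a gripper value outside its range is refused whole. "jaw" is the finger opening in m, from 0 to 0.0854, set as the call begins (left out, the last holds). The fingers move at their own pace and stop on an object; the grip force is fixed at half the most. Time passes only in rows, so rows that do not move let the fingers close, or fill a call up. It gives the time, the measured TCP pose, the force and the opening at its end, in the units of the state.
- env.state(): the state, without advancing time (a new reading comes with each control period).
- env.camera(name): name is "scene" or "top" or "wrist"; returns a dict with "frame" (480x640x3 uint8, red, green, blue), "depth" (480x640 float32, m along the optical axis (not along the pixel's ray), 0 where there is no reading), "fx", "fy", "cx", "cy" (pixels), "extrinsics" (4x4, takes a point from world to camera coordinates). Camera axes: x right, y up, looking along -z (the intrinsics and any distortion apply to the point x, -y, -z); pixel columns grow to the right and rows downward; lengths in m; the calibration is good to about 2 mm. The wrist camera is an equidistant fisheye: a pixel r from the principal point sees the ray r / f radians off the axis. A picture is of the moment at which its call begins.
- env.sign_off(): hands the job in, once; it reports no verdict.
The state is a dict: "clock": time; "joint_pos": joint angles; "qvel": joint speeds; "joint_efforts": joint torques, N m; "position": TCP position; "tcp_rot": TCP orientation; "wrist_force": force on the tool from outside, world axes, zero at the start; "torque": the same for the moment, N m; "gripper_width": finger opening in m.
Only numpy, scipy, OpenCV 4.12 (cv2) and the standard library are available. Lean on these libraries where they do the work, as an engineer would, in place of code of your own. Each camera call takes 0.05 s, during which the arm holds its last target. There are 200 camera calls.

## Working session

There is one attempt and no reset: what is moved stays moved. The work goes in short steps, Python scripts to look and compute and a tool call to move; the robot and the scene stay as the last step left them, time stands still between calls to the robot, and variables do not carry over. Pictures are saved under pics/ and viewed, about 8 in all and at most 12, crops included, and the job is handed in when it is done.

Besides the shell and the picture viewer there is one more tool, called after "Emit:" as a command line: name --pt "numbers of a row" for each row, then --argument value for the rest. jog_arm: Moves the arm, as the interface text tells. Its arguments: {"type":"object","properties":{"deltas":{"type":"array"},"jaw":{"type":"number"}},"required":["deltas"]}

```bash
mkdir -p pics; ls; cat > h.py <<'E'
import numpy as np, cv2
from rig import env
def cam(n):
    c=env.camera(n); np.savez(f'{n}.npz',**c); return c
def ld(n): return np.load(f'{n}.npz')
def pts(c):
    # world points per pixel via depth (pinhole)
    d=c['depth'];v,u=np.mgrid[:480,:640]
    P=np.stack([(u-c['cx'])/c['fx']*d,-(v-c['cy'])/c['fy']*d,-d,np.ones_like(d)],-1)
    return (P@np.linalg.inv(c['extrinsics']).T)[...,:3]
E
python3 - <<'E'
from h import *
s=env.state();print(s)
im=[]
for n in('scene','top'):
    c=cam(n);cv2.imwrite(f'pics/{n}.png',c['frame'][...,::-1]);print(n,c['fx'],c['cx'],c['cy'],c['extrinsics'].round(3),[k for k in c])
E
```

```text
pics
{'clock': 0.0, 'joint_pos': array([ 9.86535200e-01,  5.28464852e-01,  1.43393764e+00, -8.17912499e-07,
        1.18139015e+00, -1.78508936e-01]), 'qvel': array([ 0.00026207,  0.00016201,  0.00114881,  0.00030612,  0.00137271,
       -0.00070606]), 'joint_efforts': array([-7.99273621e-04, -4.42352557e+01, -1.78021306e+01, -2.41771577e-04,
        8.50607583e-03,  2.50648202e-05]), 'position': array([0.24628815, 0.57368248, 0.25232314]), 'tcp_rot': array([[ 3.94708390e-01,  9.18805646e-01, -1.21284674e-03],
       [ 9.18803896e-01, -3.94710061e-01, -1.83547322e-03],
       [-2.16516597e-03, -3.89891630e-04, -9.99997580e-01]]), 'wrist_force': array([-0.97052878,  0.36260118,  0.71390904]), 'torque': array([ 0.01305313,  0.00652149, -0.01963108]), 'gripper_width': 0.08542629820201732}
scene 435.5882584535567 317.77639755637307 241.621479617852 [[ 0.624  0.781 -0.01  -0.416]
 [-0.483  0.397  0.78   0.179]
 [ 0.614 -0.482  0.625 -1.31 ]
 [ 0.     0.     0.     1.   ]] ['frame', 'depth', 'fx', 'fy', 'cx', 'cy', 'extrinsics']
top 433.6656021047075 316.3045073048109 234.43207724386468 [[-0.018 -1.    -0.003  0.11 ]
 [ 0.997 -0.018  0.068 -0.57 ]
 [-0.068 -0.001  0.998 -0.915]
 [ 0.     0.     0.     1.   ]] ['frame', 'depth', 'fx', 'fy', 'cx', 'cy', 'extrinsics']
```

View pics/top.png

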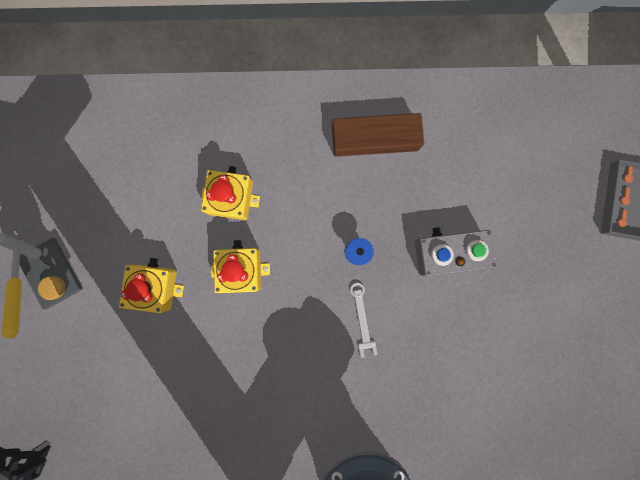

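View pics/scene.png

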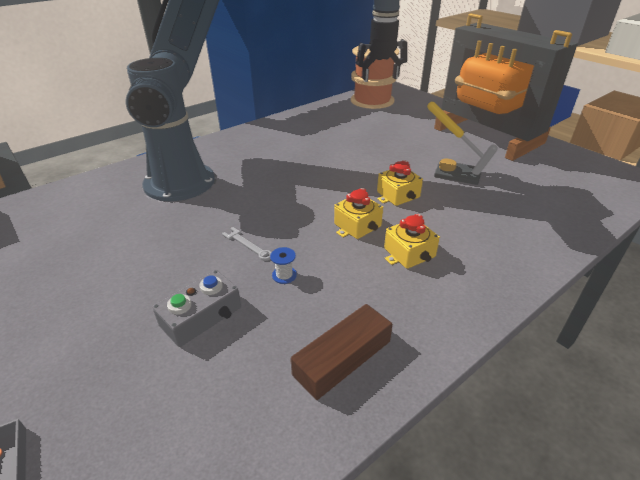

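Top view: three yellow boxes at about (150,288), (237,270) and (229,194). The grey box has its blue button at (443,254) and green at (479,250), the spool is at (359,251), and the wrench and block are clear. Next I'll measure these.

```bash
python3 - <<'E'
from h import *
for n in('top','scene'):
    c=ld(n);P=pts(c);hsv=cv2.cvtColor(c['frame'],cv2.COLOR_RGB2HSV);H,S,V=[hsv[...,i].astype(int) for i in range(3)]
    M={'red':((H<6)|(H>174))&(S>150)&(V>60),'yel':(H>20)&(H<32)&(S>150)&(V>60),'blue':(H>100)&(H<125)&(S>150)&(V>70),'green':(H>50)&(H<80)&(S>120)}
    for k,m in M.items():
        nn,L,st,ce=cv2.connectedComponentsWithStats(m.astype(np.uint8))
        for i in range(1,nn):
            if st[i,4]<60: continue
            p=P[L==i];zt=np.percentile(p[:,2],97)
            if zt>.15 or zt<0.03: continue
            q=p[p[:,2]>zt-.006]
            x,y=np.round(q.mean(0),4)[:2]
            print(n,k,ce[i].round(1),st[i,4],'ztop',zt.round(4),'mid',x,y,'ext',np.ptp(q,axis=0)[:2].round(3),'r',np.hypot(x,y).round(3), cv2.minAreaRect((q[:,:2]*1000).astype(np.float32)) if k=='yel' else '')
c=ld('top');im=c['frame'][...,::-1]
a=cv2.resize(im[235:305,200:280],None,fx=6,fy=6,interpolation=2)
b=cv2.resize(im[225:285,410:500],None,fx=3,fy=3,interpolation=2)
cv2.imwrite('pics/a.png',a)
E
```

```text
top red [221.3 190.4] 468 ztop 0.1023 mid 0.657 0.2862 ext [0.181 0.218] r 0.717 
top red [232.1 270.3] 480 ztop 0.1022 mid 0.4986 0.2657 ext [0.051 0.196] r 0.565 
top red [137.4 289.4] 514 ztop 0.1024 mid 0.4652 0.4494 ext [0.066 0.382] r 0.647 
top yel [230.3 196.7] 1484 ztop 0.0662 mid 0.6546 0.2832 ext [0.2   0.239] r 0.713 ((618.4091796875, 205.51864624023438), (289.2332458496094, 106.11903381347656), 64.28336334228516)
top yel [240.1 270.2] 1391 ztop 0.0662 mid 0.4982 0.2626 ext [0.089 0.212] r 0.563 ((499.8939208984375, 204.28524780273438), (87.79647827148438, 212.36782836914062), 1.2504892349243164)
top yel [153.2 288.1] 1597 ztop 0.0664 mid 0.4649 0.4462 ext [0.097 0.406] r 0.644 ((462.7426452636719, 301.3897705078125), (405.0097351074219, 95.76175689697266), 89.21736907958984)
top blue [358.8 251.3] 533 ztop 0.0631 mid 0.533 0.0116 ext [0.054 0.113] r 0.533 
top blue [443.1 254.3] 134 ztop 0.0829 mid 0.523 -0.1531 ext [0.028 0.265] r 0.545 
top green [478.4 249.8] 144 ztop 0.0824 mid 0.5304 -0.2218 ext [0.035 0.338] r 0.575 
scene red [400.7 167.7] 178 ztop 0.1013 mid 0.47
[... 313 characters left out ...]
7640380859375), (111.95025634765625, 1093.539794921875), 42.4505729675293)
scene yel [356.2 218.3] 1190 ztop 0.0655 mid 0.5233 0.2392 ext [0.692 0.685] r 0.575 ((835.8612670898438, -26.759033203125), (117.21212768554688, 934.650634765625), 49.04350280761719)
scene yel [408.5 246. ] 1428 ztop 0.0651 mid 0.6747 0.2606 ext [0.537 0.702] r 0.723 ((873.3876953125, -51.81207275390625), (118.07686614990234, 846.655517578125), 32.45407485961914)
scene blue [282.5 255.5] 276 ztop 0.0626 mid 0.5361 0.0073 ext [0.053 0.054] r 0.536 
scene blue [209.5 280. ] 84 ztop 0.0821 mid 0.5333 -0.1621 ext [0.638 0.229] r 0.557 
scene green [177.4 298.8] 103 ztop 0.0827 mid 0.5338 -0.2309 ext [0.022 0.024] r 0.582
```

View pics/a.png

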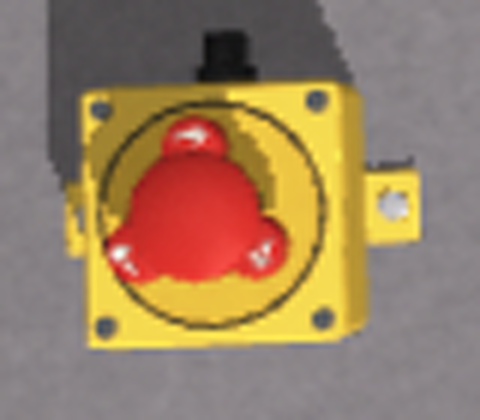

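Crop: the button core is at about crop (195,215). The lobes are at crop (192,150), (135,255) and (257,248), so one lobe points along roughly world +x. The box screws are at (101,110), (317,100), (107,327) and (323,318). The middle box has the smallest radius (0.565), so it's the target.

```bash
cat >> h.py <<'E'
def cast(c,u,v,z):
    E=np.linalg.inv(c['extrinsics']);d=E[:3,:3]@np.array([(u-c['cx'])/c['fx'],-(v-c['cy'])/c['fy'],-1.])
    o=E[:3,3];return (o+d*(z-o[2])/d[2]).round(4)
def castw(c,u,v,z):
    E=np.linalg.inv(c['extrinsics']);x,y=(u-c['cx']),(v-c['cy']);r=np.hypot(x,y);t=r/c['fx']
    d=E[:3,:3]@np.array([np.sin(t)*x/r,-np.sin(t)*y/r,-np.cos(t)])
    o=E[:3,3];return (o+d*(z-o[2])/d[2]).round(4)
E
python3 - <<'E'
from h import *
c=ld('top');f=lambda x,y,z:cast(c,200+(x-2.5)/6,235+(y-2.5)/6,z)
S=np.array([f(*p,.062) for p in[(101,110),(317,100),(107,327),(323,318)]]);print('box',S.mean(0),S[:,:2].tolist())
L=np.array([f(*p,.095) for p in[(192,150),(135,255),(257,248)]]);m=L.mean(0)
print('lobes',L,m,np.hypot(*(L-m)[:,:2].T),np.degrees(np.arctan2((L-m)[:,1],(L-m)[:,0])))
print('blue',cast(c,443.1,254.3,.08),'green',cast(c,478.6,249.8,.08))
c=ld('scene');print('scene blue',cast(c,209.5,280,.079),'green',cast(c,177.4,298.8,.079))
w=cam('wrist');cv2.imwrite('pics/w.png',w['frame'][...,::-1]);print(w['fx'],w['cx'],w['cy'],np.linalg.inv(w['extrinsics']).round(3))
E
```

```text
box [0.498675 0.267425 0.062   ] [[0.5347, 0.3052], [0.5367, 0.2313], [0.4608, 0.3034], [0.4625, 0.2298]]
lobes [[0.52   0.2676 0.095 ]
 [0.4859 0.2865 0.095 ]
 [0.4874 0.2464 0.095 ]] [0.49776667 0.26683333 0.095     ] [0.02224655 0.02296945 0.02291264] [   1.97493401  121.106354   -116.90054638]
blue [ 0.5231 -0.1545  0.08  ] green [ 0.5309 -0.2262  0.08  ]
scene blue [ 0.5244 -0.1592  0.079 ] green [ 0.5321 -0.2305  0.079 ]
371.64829954431775 322.46860098053156 236.13559931568412 [[ 0.395 -0.882 -0.256  0.181]
 [ 0.919  0.379  0.112  0.602]
 [-0.002 -0.279  0.96   0.373]
 [ 0.     0.     0.     1.   ]]
```

View pics/w.png

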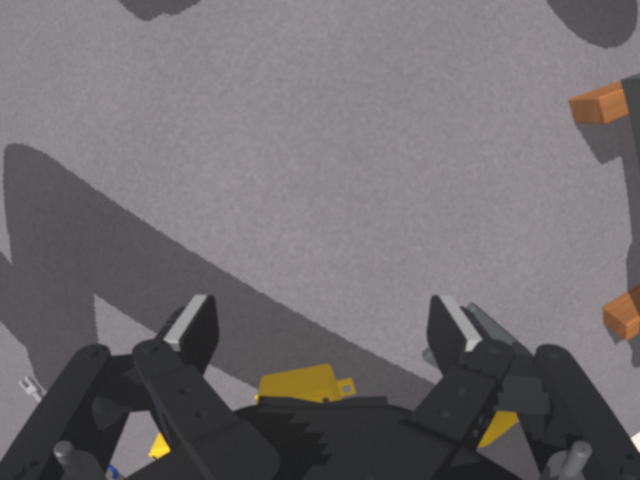

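The wrist view is mostly bench, with the boxes at the lower edge. Measurements: button axis (0.498, 0.267), lobes at +2, 121 and -117°, and blue at about (0.523, -0.156). I'll move above the button and check from there.

Emit:
jog_arm --pt "-0.018 0.035 0.003 0" --pt "-0.018 0.035 0.003 0" --pt "-0.018 0.035 0.003 0" --pt "-0.018 0.035 0.003 0" --pt "-0.018 0.035 0.003 0"

```text
clock: 0.78
position: [0.3725, 0.4214, 0.238]
tcp_rot: [[0.395, 0.919, -0.0], [0.919, -0.395, -0.0], [-0.0, -0.0, -1.0]]
wrist_force: [-0.7, 0.0, -0.3]
gripper_width: 0.0858
```

Emit:
jog_arm --pt "-0.018 0.035 0.006 0" --pt "-0.018 0.035 0.006 0" --pt "-0.018 0.035 0.006 0" --pt "-0.018 0.036 0.006 0" --pt "-0.02 0.036 0.006 0"

```text
clock: 1.4
position: [0.4989, 0.2671, 0.2079]
tcp_rot: [[0.395, 0.919, -0.0], [0.919, -0.395, -0.0], [-0.0, -0.0, -1.0]]
wrist_force: [-0.5, -0.3, -0.4]
gripper_width: 0.0854
```

```bash
python3 - <<'E'
from h import *
w=cam('wrist');cv2.imwrite('pics/w2.png',w['frame'][...,::-1]);s=env.state();print(s['clock'],s['position'],s['tcp_rot'].round(3).tolist(),s['wrist_force'])
E
```

```text
1.45 [0.50232291 0.26324951 0.2072734 ] [[0.397, 0.918, 0.002], [0.918, -0.397, -0.003], [-0.002, 0.003, -1.0]] [ 2.10874692 -2.24601806 -0.90735829]
```

View pics/w2.png

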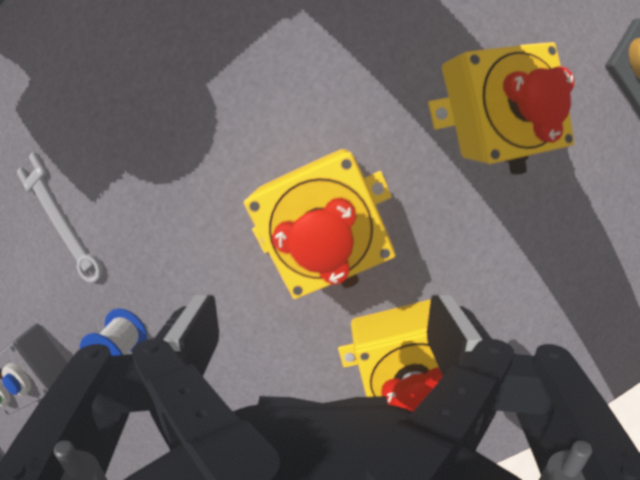

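Wrist view: the target button's core is at about (320,240). Its lobe arrows are at (282,240), (343,210) and (337,276), all pointing clockwise.

```bash
python3 - <<'E'
from h import *
w=ld('wrist')
L=np.array([castw(w,*p,.095) for p in[(282,240),(343,210),(337,276)]]);m=L.mean(0)
print(L,m,np.hypot(*(L-m)[:,:2].T),np.degrees(np.arctan2((L-m)[:,1],(L-m)[:,0])))
S=np.array([castw(w,*p,.062) for p in[(254,206),(347,163),(298,290),(386,253)]]);print('box',S.mean(0))
print('dome',castw(w,321,238,.1))
s=env.state();print(s['position'],s['clock'])
E
```

```text
[[0.4881 0.2433 0.095 ]
 [0.4854 0.2879 0.095 ]
 [0.526  0.2668 0.095 ]] [0.49983333 0.266      0.095     ] [0.0255531  0.02622844 0.02617889] [-117.33385155  123.38713179    1.75117261]
box [0.50005 0.2662  0.062  ]
dome [0.4957 0.2681 0.1   ]
[0.50232291 0.26324951 0.2072734 ] 1.45
```

Emit:
jog_arm --pt "0 0 0 0" --pt "0 0 0 0" --pt "0 0 0 0" --pt "0 0 0 0" --pt "0 0 0 0" --jaw 0.0

```text
clock: 2.08
position: [0.4979, 0.2685, 0.2085]
tcp_rot: [[0.394, 0.919, 0.0], [0.919, -0.394, 0.0], [0.0, 0.0, -1.0]]
wrist_force: [0.6, 0.3, -0.2]
gripper_width: 0.0002
```

Emit:
jog_arm --pt "-0.002 0.002 0.02 0" --pt "0 0 0.02 0" --pt "0 0 0.02 0" --pt "0 0 0.015 0" --pt "0 0 0.005 0"

```text
clock: 2.7
position: [0.4989, 0.2654, 0.1274]
tcp_rot: [[0.395, 0.919, -0.001], [0.919, -0.395, -0.0], [-0.001, -0.001, -1.0]]
wrist_force: [0.4, 0.3, 0.6]
gripper_width: 0.0003
```

Emit:
jog_arm --pt "0 0 0.005 0" --pt "0 0 0.004 0" --pt "0 0 0.004 0" --pt "0 0 0.003 0" --pt "0 0 0 0"

```text
clock: 3.32
position: [0.4998, 0.2656, 0.1141]
tcp_rot: [[0.395, 0.919, 0.002], [0.919, -0.395, 0.0], [0.001, 0.001, -1.0]]
wrist_force: [-2.0, -1.5, 10.8]
gripper_width: 0.0005
```

Emit:
jog_arm --pt "0 0 0.002 0" --pt "0 0 0.002 0" --pt "0 0 0.001 0" --pt "0 0 0 0" --pt "0 0 0 0"

```text
clock: 3.95
position: [0.4999, 0.2657, 0.1109]
tcp_rot: [[0.394, 0.919, 0.003], [0.919, -0.394, 0.001], [0.002, 0.002, -1.0]]
wrist_force: [-4.4, -1.6, 19.6]
gripper_width: 0.0001
```

Emit:
jog_arm --pt "0 0 -0.015 0" --pt "0 0 -0.02 0" --pt "0 0 0 0" --pt "0 0 0 0" --pt "0 0 0 0"

```text
clock: 4.58
position: [0.4987, 0.2653, 0.1414]
tcp_rot: [[0.395, 0.919, -0.002], [0.919, -0.395, -0.0], [-0.001, -0.001, -1.0]]
wrist_force: [0.4, -0.8, -0.0]
gripper_width: -0.0003
```

Emit:
jog_arm --pt "-0.019 0.012 0 0" --pt "-0.019 0.013 0 0" --pt "0 0 0 0" --pt "0 0 0 0" --pt "0 0 0 0"

```text
clock: 5.2
position: [0.507, 0.2213, 0.1421]
tcp_rot: [[0.394, 0.919, -0.0], [0.919, -0.394, 0.0], [-0.0, -0.0, -1.0]]
wrist_force: [0.1, -0.2, 1.4]
gripper_width: -0.0002
```

```bash
python3 - <<'E'
from h import *
s=env.state();print(s['clock'],s['position'],s['wrist_force'])
t=cam('top');P=pts(t);h=cv2.cvtColor(t['frame'],cv2.COLOR_RGB2HSV)
w=cam('wrist');cv2.imwrite('pics/w3.png',w['frame'][...,::-1])
c=cam('scene');P=pts(c);h=cv2.cvtColor(c['frame'],cv2.COLOR_RGB2HSV)
m=((h[...,0]<6)|(h[...,0]>174))&(h[...,1]>150)&(h[...,2]>60)
for k,(x,y) in {'target':(358,197),'far':(413,223)}.items():
    a=np.zeros_like(m);a[y-20:y+20,x-22:x+22]=1
    z=P[...,2][a&m];print(k,len(z),np.percentile(z,[90,95,99]))
E
```

```text
5.2 [0.50700964 0.2212864  0.14210702] [ 0.10254499 -0.17516808  1.43830024]
target 245 [0.09358289 0.09429917 0.09523351]
far 296 [0.09989206 0.10064881 0.10177813]
```

View pics/w3.png

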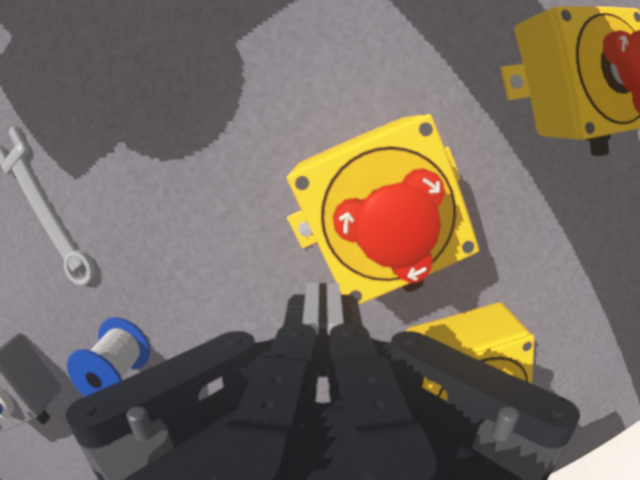

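The target's top is now at about 94 mm against 100.6 mm for the untouched look-alike, so it's latched with the finger off. The finger is beside the left lobe (346,220) on its anticlockwise side, so I'll go down there.

Emit:
jog_arm --pt "0.002 0 0.01 0" --pt "0 0 0.012 0" --pt "0 0 0.012 0" --pt "0 0 0.01 0" --pt "0 0 0 0"

```text
clock: 5.98
position: [0.5073, 0.2223, 0.0971]
tcp_rot: [[0.395, 0.919, -0.003], [0.919, -0.395, -0.001], [-0.001, -0.002, -1.0]]
wrist_force: [0.9, 0.6, -0.9]
gripper_width: -0.0001
```

Emit:
jog_arm --pt "0 -0.003 0 0" --pt "0 -0.003 0 0" --pt "0 -0.002 0 0" --pt "0 -0.002 0 0" --pt "0 0 0 0"

```text
clock: 6.6
position: [0.4991, 0.2264, 0.0986]
tcp_rot: [[0.394, 0.919, 0.001], [0.919, -0.394, -0.0], [0.0, 0.001, -1.0]]
wrist_force: [0.6, -1.6, 0.7]
gripper_width: -0.0001
```

Emit:
jog_arm --pt "0 -0.002 0 0" --pt "0 -0.002 0 0" --pt "0 -0.002 0 0" --pt "0 -0.001 0 0" --pt "0 0 0 0"

```text
clock: 7.22
position: [0.4936, 0.2285, 0.0985]
tcp_rot: [[0.394, 0.919, 0.002], [0.919, -0.394, -0.001], [-0.0, 0.003, -1.0]]
wrist_force: [3.0, -5.4, 0.8]
gripper_width: 0.0004
```

```bash
cat > z.py <<'E'
from h import *
s=env.state();print(s['clock'],s['position'],s['wrist_force'],s['torque'])
w=cam('wrist');cv2.imwrite('pics/w%d.png'%(s['clock']*100),w['frame'][...,::-1])
c=cam('scene');P=pts(c);h=cv2.cvtColor(c['frame'],cv2.COLOR_RGB2HSV)
m=((h[...,0]<6)|(h[...,0]>174))&(h[...,1]>150)&(h[...,2]>60)
for k,(x,y) in {'target':(358,197),'far':(413,223)}.items():
    a=np.zeros_like(m);a[y-20:y+20,x-22:x+22]=1
    z=P[...,2][a&m];print(k,len(z),np.percentile(z,[90,95,99]))
E
python3 z.py
```

```text
7.225 [0.49356084 0.22850673 0.09854475] [ 3.03906863 -5.37766173  0.77246993] [-0.94577072 -0.43169121 -0.02577818]
target 200 [0.09361412 0.09431828 0.09537476]
far 295 [0.10004621 0.10060227 0.10133193]
```

View pics/w722.png

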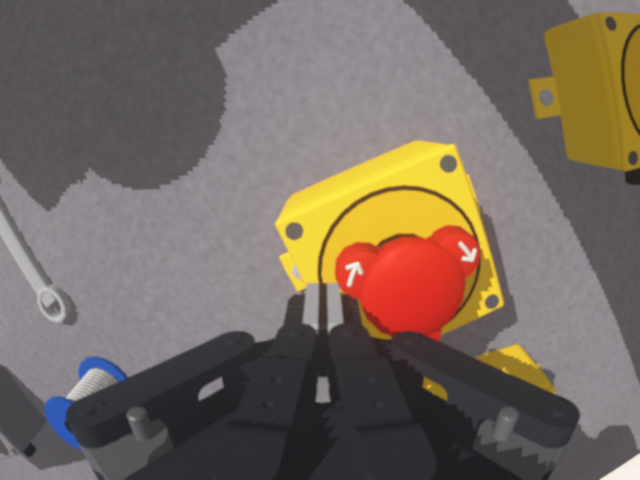

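The lobe has turned a little, but the finger touches it on the outer side (contact near (345,285)). I'll back off, move 4 mm inward and push on.

Emit:
jog_arm --pt "0 0.004 0 0" --pt "0.004 0 0 0" --pt "0 -0.003 0 0" --pt "0 -0.002 0 0" --pt "0 -0.001 0 0"

```text
clock: 7.95
position: [0.4924, 0.2327, 0.0986]
tcp_rot: [[0.394, 0.919, 0.0], [0.919, -0.394, -0.002], [-0.002, 0.001, -1.0]]
wrist_force: [1.7, -7.5, 4.3]
gripper_width: 0.0
```

Emit:
jog_arm --pt "0 -0.001 0 0" --pt "0 -0.001 0 0" --pt "0 -0.001 0 0" --pt "0 -0.001 0 0" --pt "0 0 0 0"

```text
clock: 8.57
position: [0.4892, 0.2342, 0.0987]
tcp_rot: [[0.394, 0.919, 0.001], [0.919, -0.394, -0.002], [-0.001, 0.002, -1.0]]
wrist_force: [2.1, -7.8, 4.0]
gripper_width: 0.0001
```

```bash
python3 z.py
```

```text
8.575 [0.48915489 0.23415631 0.09871262] [ 2.11319919 -7.76348121  3.96083704] [-1.20601146 -0.37131491 -0.02781102]
target 194 [0.09928983 0.0997597  0.14146018]
far 297 [0.1003178 0.1007996 0.125603 ]
```

The button has sprung out (99.8 mm). I'll withdraw the finger and lift.

Emit:
jog_arm --pt "-0.002 0.004 0 0" --pt "-0.002 0.006 0 0" --pt "-0.002 0.008 0 0" --pt "0 0 -0.02 0" --pt "0 0 -0.03 0"

```text
clock: 9.3
position: [0.5011, 0.2225, 0.1474]
tcp_rot: [[0.395, 0.919, -0.005], [0.919, -0.395, -0.0], [-0.002, -0.005, -1.0]]
wrist_force: [0.4, 0.2, 0.8]
gripper_width: 0.0004
```

```bash
python3 z.py; python3 - <<'E'
from h import *
c=ld('scene');im=cv2.resize(c['frame'][170:270,310:450],None,fx=3,fy=3,interpolation=2)
t=cam('top')['frame'];b=cv2.resize(t[235:305,200:280],None,fx=5,fy=5,interpolation=2)[:300]
cv2.imwrite('pics/rel.png',np.hstack([im,b])[...,::-1])
E
```

```text
9.3 [0.5011295  0.22249074 0.14742361] [0.41760873 0.23145791 0.79933287] [-0.01071979 -0.01920309  0.00934966]
target 245 [0.10029729 0.1011333  0.10235968]
far 293 [0.10023696 0.10063635 0.10183286]
```

View pics/rel.png

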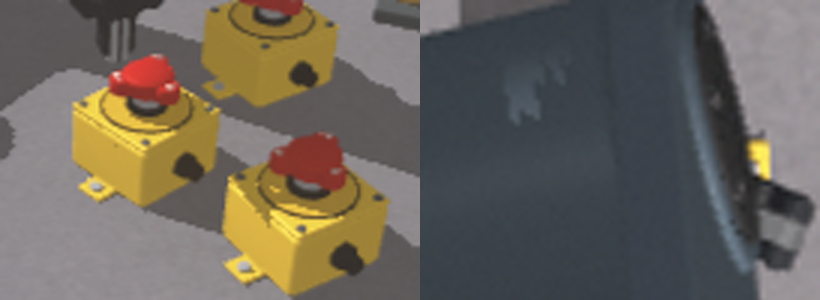

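Scene crop: the target button is out at the same height as the look-alikes (101 mm). The arm blocks the top view. Next is the blue button, about (+0.022, -0.378) m away in world axes.

Emit:
jog_arm --pt "-0.034 0.017 -0.006 0" --pt "-0.034 0.017 -0.006 0" --pt "-0.034 0.017 -0.006 0" --pt "-0.034 0.017 -0.006 0" --pt "-0.034 0.017 -0.006 0"

```text
clock: 10.07
position: [0.5125, 0.032, 0.1771]
tcp_rot: [[0.395, 0.919, -0.003], [0.919, -0.395, 0.001], [-0.0, -0.004, -1.0]]
wrist_force: [0.3, 0.8, 0.5]
gripper_width: 0.0002
```

Emit:
jog_arm --pt "-0.034 0.017 0 0" --pt "-0.034 0.017 0 0" --pt "-0.034 0.017 0 0" --pt "-0.034 0.017 0 0" --pt "-0.032 0.016 0 0"

```text
clock: 10.7
position: [0.5236, -0.1553, 0.1768]
tcp_rot: [[0.395, 0.919, -0.003], [0.919, -0.395, 0.002], [0.001, -0.003, -1.0]]
wrist_force: [-0.1, -0.1, 1.0]
gripper_width: -0.0002
```

Emit:
jog_arm --pt "0 0 0 0" --pt "0 0 0 0" --pt "0 0 0 0" --pt "0 0 0 0" --pt "0 0 0 0"

```text
clock: 11.32
position: [0.5246, -0.154, 0.1784]
tcp_rot: [[0.394, 0.919, 0.0], [0.919, -0.394, 0.0], [0.0, -0.0, -1.0]]
wrist_force: [0.7, 0.3, 0.5]
gripper_width: 0.0
```

```bash
python3 - <<'E'
from h import *
w=cam('wrist');s=env.state();print(s['clock'],s['position'],s['wrist_force'])
h=cv2.cvtColor(w['frame'],cv2.COLOR_RGB2HSV).astype(int)
for k,a,b in(('blue',100,125),('green',50,80)):
    m=((h[...,0]>a)&(h[...,0]<b)&(h[...,1]>130)&(h[...,2]>60)).astype(np.uint8)
    n,L,st,ce=cv2.connectedComponentsWithStats(m)
    for i in range(1,n):
        if st[i,4]>80: print(k,st[i],ce[i].round(1),castw(w,*ce[i],.08))
cv2.imwrite('pics/w5.png',w['frame'][...,::-1])
E
```

```text
11.375 [ 0.52458701 -0.15410122  0.1784178 ] [ 0.86685888 -0.08636463 -0.12612937]
blue [ 473  126   91   76 4286] [523.3 161.8] [ 0.5231 -0.0108  0.08  ]
blue [ 295  226   42   41 1356] [315.3 246. ] [ 0.5221 -0.1571  0.08  ]
green [ 206  277   36   37 1027] [223.2 295.5] [ 0.5297 -0.2275  0.08  ]
```

View pics/w5.png

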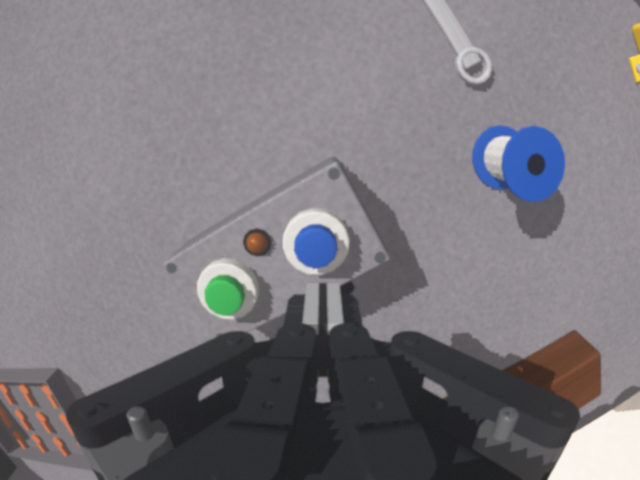

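The blue button at pixel (315,246) casts to (0.522, -0.157), which agrees with the top view. I'll go down and press.

Emit:
jog_arm --pt "-0.003 -0.001 0.02 0" --pt "0 0 0.02 0" --pt "0 0 0.02 0" --pt "0 0 0.01 0" --pt "0 0 0.003 0"

```text
clock: 12.0
position: [0.5223, -0.1569, 0.1049]
tcp_rot: [[0.395, 0.919, -0.001], [0.919, -0.395, 0.0], [0.0, -0.001, -1.0]]
wrist_force: [-0.0, 0.3, -0.3]
gripper_width: -0.0002
```

Emit:
jog_arm --pt "0 0 0.003 0" --pt "0 0 0.003 0" --pt "0 0 0.003 0" --pt "0 0 0.001 0" --pt "0 0 0 0"

```text
clock: 12.62
position: [0.5229, -0.1572, 0.0961]
tcp_rot: [[0.395, 0.919, 0.001], [0.919, -0.395, -0.001], [-0.0, 0.002, -1.0]]
wrist_force: [-0.4, 0.7, 6.7]
gripper_width: -0.0
```

Emit:
jog_arm --pt "0 0 0.001 0" --pt "0 0 0.001 0" --pt "0 0 0.001 0" --pt "0 0 0 0" --pt "0 0 0 0"

```text
clock: 13.25
position: [0.5229, -0.1572, 0.0957]
tcp_rot: [[0.394, 0.919, 0.002], [0.919, -0.394, -0.001], [-0.0, 0.003, -1.0]]
wrist_force: [-5.1, 2.5, 25.2]
gripper_width: 0.0003
```

It's against the stop: the force rose from 7 to 25 N over 0.4 mm. I'll retract and make a final check.

Emit:
jog_arm --pt "0 0 -0.02 0" --pt "0 0 -0.03 0" --pt "0 0 -0.04 0" --pt "0 0 -0.02 0" --pt "0 0 0 0"

```text
clock: 13.88
position: [0.5233, -0.1574, 0.2037]
tcp_rot: [[0.395, 0.919, 0.003], [0.919, -0.395, -0.002], [-0.0, 0.004, -1.0]]
wrist_force: [0.5, 0.5, -0.4]
gripper_width: -0.0002
```

Emit:
jog_arm --pt "0 0 0 0" --pt "0 0 0 0" --pt "0 0 0 0" --pt "0 0 0 0" --pt "0 0 0 0"

```text
clock: 14.5
position: [0.5224, -0.157, 0.2021]
tcp_rot: [[0.395, 0.919, -0.0], [0.919, -0.395, 0.0], [0.0, -0.0, -1.0]]
wrist_force: [0.2, 0.2, 0.2]
gripper_width: 0.0
```

```bash
cp scene.npz s0.npz; python3 z.py; python3 - <<'E'
from h import *
c=ld('scene');P=pts(c)
for k,(u,v) in {'blue':(209,280),'green':(177,299)}.items():
    print(k,np.median(P[v-2:v+3,u-3:u+4,2]))
t=cam('top')['frame']
hs=cv2.cvtColor(t,cv2.COLOR_RGB2HSV).astype(int);m=((hs[...,0]>100)&(hs[...,0]<125)&(hs[...,1]>150)&(hs[...,2]>70)).astype(np.uint8)
n,L,st,ce=cv2.connectedComponentsWithStats(m);print([ce[i].round(1) for i in range(1,n) if st[i,4]>60])
cv2.imwrite('pics/end.png',np.hstack([t[80:400,180:520],cv2.resize(t[235:305,200:280],None,fx=4,fy=4,interpolation=2).__getitem__(slice(0,280)) if 0 else cv2.copyMakeBorder(cv2.resize(t[235:305,200:280],None,fx=4,fy=4,interpolation=2),0,40,0,0,0)])[...,::-1])
E
```

```text
14.5 [ 0.52236869 -0.15699204  0.20209986] [0.15199605 0.20484054 0.24024015] [ 0.02107278 -0.00303594  0.0778108 ]
target 223 [0.10075479 0.10122299 0.10221881]
far 295 [0.1000004  0.10058591 0.10228573]
blue 0.08045420078638932
green 0.08040144292105689
[array([358.8, 251.3]), array([442.8, 254.6])]
```

View pics/end.png

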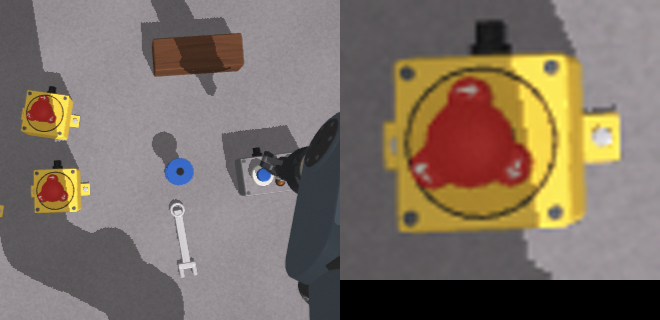

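The red button is out and its top lobe is back at the same bearing (crop (470,90)). Spool, wrench and block haven't moved, and the blue and green tops are both at 80 mm. Handing in.

```bash
python3 -c "
from h import *
print(env.sign_off())"
```

```text
the job is handed in; nothing more can be done
None
```

The emergency-stop check is done and handed in at about 14.5 s of robot time; the hand-in reports no verdict.

- **Press and latch:** I pressed the red button on the nearest yellow box to its stop, about 20 N on the wrist. With the finger off, its top stood at about 94 mm, against 100.6 mm for an untouched look-alike, so it had latched.
- **Twist free:** I pushed one lobe clockwise with the closed fingertips, never gripping it, and the highest wrist force I read was about 9 N. The first push touched the lobe too far out and did not free the button. After moving the finger 4 mm inward and pushing again, it sprang out to about 100 mm.
- **Reset:** I pressed the blue button until it met its stop. The force rose from 7 to 25 N over the last 0.4 mm.

**Last checks:**
- The red button's top was at about 101 mm, and by eye its lobes were back at their starting angle.
- The blue and green tops were both at about 80 mm, so both were out.
- The spool measured exactly where it began. The wrench and block looked unmoved by eye, but I did not measure them.
- The wrist force was near zero and the fingertips were about 100 mm above the blue button.

One disagreement: the scene camera placed the blue button about 4 mm off from the top camera in y. The wrist camera fell between them, and I aimed within about 1 mm of its reading.

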